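# Draw the halves of a shear box into line with its tapered alignment pins

### The job

After a test, the upper half of the brass shear box has been left shifted on the lower half. Turn the pin carousel by its crank until the compartment with the two thick round-headed tapered alignment pins comes out from under the clear dust cover, take these two pins, and drive one down through each of the two corner holes of the box, so that their tapers draw the upper half into line over the lower one; both must end upright and fully home, collars down on the upper half, and be let go. Keep the upper half flat on the lower one all the time, leave the other pins and screws standing in the carousel, and do not shift the things lying round about.

Things in the scene. Friction and masses are not known exactly. Their poses are not given: they have to be found in the camera images.
- align_pin_a_centre (a point): one of two like thick steel alignment pins, 95 mm long (either fits either corner), at its mid-height: 47.5 mm above the tip, 8.5 mm below the collar's underside, 30.5 mm below the middle of the grip head. z points from tip to head. It starts upright in a tube well of the carousel, 54 mm from its twin; lift over 58 mm to clear the well, over 100 mm to pass over other heads. About 0.15 kg.
- align_pin_b_centre (a point): the other thick alignment pin, just like align_pin_a: same sizes, same mid-height point.
- align_pin_a: the same pin, origin at its tip. From the tip up, all of round section: a 30 mm long taper from 5 to 16 mm diameter, a straight shank of 16 mm up to 56 mm, a collar 28 mm in diameter to 61 mm, a ribbed grip head 20 mm in diameter to 95 mm. In its well the collar rests on the rim, 80 mm above the worktop.
- align_pin_b: the other alignment pin, origin at its tip; sizes as align_pin_a.
- upper_hole_1 (a point): mouth centre of corner hole 1 in the top face (70 mm above the worktop) of the loose upper half: a brass plate 110 x 110 x 20 mm, about 0.5 kg, with a square opening in the middle and a lug on its +y side, lying on the lower half (oiled, slides at 1 to 3 N). Round hole 17 mm wide, right through, at (+39.5, +39.5) mm from the plate's middle. z is up. Starts 2 to 7 mm sideways of lower_hole_1.
- upper_hole_2 (a point): mouth centre of the like corner hole 2 of the upper half, at (-39.5, -39.5) mm from the plate's middle. Starts 2 to 7 mm sideways of lower_hole_2.
- lower_hole_1 (a point): mouth centre of corner hole 1 in the joint face (50 mm above the worktop) of the lower half, a brass block 110 mm square fixed to the worktop. Round hole 17 mm wide, 42 mm deep, at (+39.5, +39.5) mm from the block's middle. z is up. In line when upper_hole_1 is straight above; a pin fully home stands on this axis, its tip 36 mm below this point.
- lower_hole_2 (a point): mouth centre of the like corner hole 2 of the lower half, at (-39.5, -39.5) mm from the block's middle; to be in line with upper_hole_2.
- carousel_axis (a point): point on the upright axis of the pin carousel, 140 mm above the worktop; its -x axis points out of the open front, roughly to the robot; z up. The clear dust cover over the rear half spans 98 mm to each side, from 5 to 100 mm behind the axis, top 143 mm above the worktop. Base and cover are fixed; the turntable is 176 mm in diameter.
- crank_grip (a point): the upright round black crank grip on top of the carousel, 15 mm in diameter, 152 to 193 mm above the worktop, this point 174 mm; 55 mm from the axis, opposite the alignment pins. Led round the axis in a circle it turns the turntable (either way, at least a full turn each way, about 1 N at the grip); it passes above the cover, and the turntable stays where it is left.
- pin_compartment (a point): point on the turntable midway between the alignment pins' two wells, 60 mm from the axis, level with the well rims (80 mm above the worktop). It starts under the cover and stands squarely in the open front on the -x side of carousel_axis. Three compartments, 120 degrees apart, parted by low white fins, have two wells each, 66 mm from the axis.
- slim_pin_a_centre (a point): slim steel pin for a smaller box, 95 mm long, 10 mm shank, 23 mm collar, head only 12 mm in diameter; the point is on its axis half-way up. Not needed: it stays in its well in the carousel.
- slim_pin_b_centre (a point): slim steel pin for a smaller box, 95 mm long, 10 mm shank, 23 mm collar, head only 12 mm in diameter; the point is on its axis half-way up. Not needed: it stays in its well in the carousel.
- lifting_screw_a_centre (a point): dark steel lifting screw with a T-bar head (38 mm wide, 8 mm thick), 87 mm tall; the point is on its axis half-way up. Not needed: it stays in its well in the carousel.
- lifting_screw_b_centre (a point): dark steel lifting screw with a T-bar head (38 mm wide, 8 mm thick), 87 mm tall; the point is on its axis half-way up. Not needed: it stays in its well in the carousel.
- brush: bystander: wooden sieve brush lying in front, 30 x 184 x 16 mm; origin under its middle. Leave it.
- stopwatch: bystander: black stopwatch with a cord, 97 x 91 x 18 mm; origin under its middle. Leave it.
- beaker: bystander: glass beaker 73 mm in diameter, 95 mm tall; origin under its middle. Leave it.
- crucible: bystander: white porcelain crucible with lid, 45 mm in diameter, 49 mm tall; origin under its middle. Leave it.
- tape_roll: bystander: roll of tape lying flat, 108 mm in diameter, 24 mm high; origin under its middle. Leave it.
Not all that is in view belongs to the job. Leave any purple look-alike of the part that bears lower_hole_1 alone.

How it is judged:
By the outcome, as a careful person would: the job done as asked, in the order asked, and still so for the second after the job is handed in, with the robot touching nothing.
It also fails if it takes over 67 s, if anything falls off the work surface, if the arm or the gripper's body presses on something with over 40 N, if the wrist force passes 120 N, or if a joint passes its speed limit or range.

### The arm

A 6-joint arm with a two-finger parallel gripper is mounted at the origin on a cart in front of the work surface, level with it; the furniture and walls round the work are solid. World frame = base frame: x ahead of the robot, y to its left, z up, the work surface at z = 0. Lengths are in mm, angles in rad, forces in N, time in s.
With the tool pointing down it reaches from about 300 to 775 mm from the base axis. Payload 14.6 kg.
Tool frame: the origin (TCP) lies where the fingers leave the gripper's body, on its centre line; the fingertips stand 97 mm ahead of it and the grasp point (between the pads) lies ahead of it (grip_depth is the z of the grasp point in the tool frame, in mm); z points along the fingers, y is the line along which they close (so a half turn about z gives the same grasp; the last joint's range is limited). The gripper opens to 94 mm and grips with 3 to 60 N. Pads are 16 mm wide; open, the fingers measure 119 mm over their backs; the gripper's body (75 mm by 177 mm) begins 78 mm behind the grasp point.
Start: joints at [-1.33, 0.3, 1.521, -0, 1.321, -0.067], TCP at [166.623, -524.144, 302.646] pointing down, gripper open.
Joint ranges: [-3.03, 3.03], [-0.79, 2.21], [0.23, 2.52], [-1.04, 4.18], [0, 3.07], [-2.55, 2.55]. Speed limits (rad/s): [2.22, 2.22, 2.57, 3.14, 3.14, 3.14].

### API

Orientations are given as [roll, pitch, yaw] about the fixed x, y, z axes, in that order (R = Rz(yaw) Ry(pitch) Rx(roll)).
In Python, from cell import read_state, camera, sign_off, regions_of, spot_point, grip_depth gives the robot as it stands. The module is installed in compiled form; this text tells all that it offers.
- The arm moves only by the tool send_rows, never from a script. Its argument "series" is a list of rows, each a list of 3 entries, a list of its own where there are three numbers: the shift along the world's x, y, z in mm, then the turn about the world's z in degrees, then the closure, from -1 (fully open) to 1 (shut), so that 0 is half open. A call has 1 to 12 rows; each row shifts and turns the commanded pose from where the row before left it; what a row does not reach is not made up. A row lasts 1/10 s, in which the tool goes at most 50 mm and 8.59 degrees, less where a joint would pass 70% of its speed; a pose out of reach is approached as far as the arm can. A call is refused whole if a number of a shift passes 50 or a number of a turn 8.59, either way. A call with a gripper value outside its range is refused whole. The fingers move at their own pace and stop on an object; "squeeze" is the grip in N (left out, the last holds). Time passes only in rows, so rows that do not move let the fingers close. It gives the time, the measured TCP pose, the force, the opening and the grip force at its end, in the units of the state.
- read_state(): the state, without advancing time (a new reading comes with each control period).
- camera(name): name is "scene" or "top" or "wrist"; returns a dict with "color" (400x640x3 uint8, blue, green, red), "fx", "fy", "cx", "cy" (pixels), "camera_from_world" (4x4, takes a point from world to camera coordinates). Camera axes: x right, y down, z forward; pixel columns grow to the right and rows downward; lengths in mm; the calibration is good to about 2 mm. A picture is of the moment at which its call begins. There is no depth.
- sign_off(): hands the job in; it is judged then, once.
Trained networks look in a picture, given as the dict that the camera call returned (one of the last four; its "shot" number tells which), for a name from the list of things; names that differ only in an ending like _2 or _b are one class to them, and where a whole thing is asked for, a point or a joint stands for the part that bears it (a point fixed in the world has none). Each returns a list of dicts, best first, with "confidence" (0 to 1); they miss things now and then, are a little off and sometimes report something else, mostly with a low value. They report only what shows in the picture. A call takes as long as a camera call. They do not tell look-alikes from the thing itself.
- regions_of(thing, picture): "mask" (400x640 bool, what is visible of it).
- spot_point(thing, picture): "point" ([x, y, z] in mm, in the coordinates of the camera as it stood for that picture, good to about 4 mm: a listed point, or the origin of a listed thing).
The state is a dict: "clock": time; "joints": joint angles; "qd": joint speeds; "effort": joint torques, N m; "eef_pos": TCP position; "eef_rot": TCP orientation; "wrist_force": force on the tool from outside, world axes, zero at the start; "moment": the same for the moment, N m; "finger_gap": finger opening in mm; "finger_force": force on a finger pad.
Only numpy, scipy, OpenCV 4.12 (cv2) and the standard library are available. Lean on these libraries where they do the work, as an engineer would, in place of code of your own. Each camera call takes 0.05 s, during which the arm holds its last target. There are 200 camera calls.

## Working session

There is one attempt and no reset: what is moved stays moved. The work goes in short steps, Python scripts to look and compute and a tool call to move; the robot and the scene stay as the last step left them, time stands still between calls to the robot, and variables do not carry over. Pictures are saved under pics/ and viewed, at most 12 in all, crops included, and the job is handed in when it is done.

Besides the shell and the picture viewer there is one more tool, called by a JSON object that holds its "method" and its "body", one argument or row to a line. send_rows: Moves the arm, as the interface text tells. Its arguments: {"type":"object","properties":{"series":{"type":"array"},"squeeze":{"type":"number"}},"required":["series"]}

```bash
mkdir -p pics
cat > h.py <<'E'
import numpy as np, cv2
from cell import *
def w(pic,p):
    M=np.linalg.inv(np.array(pic["camera_from_world"])); return (M@np.r_[p,1])[:3]
def px(pic,P):
    c=np.array(pic["camera_from_world"])@np.r_[P,1]; return np.array([pic["fx"]*c[0]/c[2]+pic["cx"],pic["fy"]*c[1]/c[2]+pic["cy"]])
def atz(pic,uv,z):
    M=np.linalg.inv(np.array(pic["camera_from_world"])); d=M[:3,:3]@np.array([(uv[0]-pic["cx"])/pic["fx"],(uv[1]-pic["cy"])/pic["fy"],1]); o=M[:3,3]
    return o+d*(z-o[2])/d[2]
E
cat > a.py <<'E'
from h import *
print(read_state(), grip_depth)
for n in ["top","scene"]:
    p=camera(n); cv2.imwrite(f"pics/{n}1.png",p["color"])
    print(n,p["fx"],"cam pos",np.linalg.inv(p["camera_from_world"])[:3,3].round())
    for t in ["align_pin_a_centre","upper_hole_1","lower_hole_1","carousel_axis","crank_grip","pin_compartment","slim_pin_a_centre","lifting_screw_a_centre","brush","stopwatch","beaker","crucible","tape_roll"]:
        for r in spot_point(t,p): 
            P=w(p,r["point"]); print(t,round(r["confidence"],2),P.round(1),px(p,P).round())
E
python3 a.py
```

```text
{'clock': 0.0, 'joints': array([-1.32960092e+00,  3.00471511e-01,  1.52155191e+00,  3.17483734e-05,
        1.32070964e+00, -6.65976016e-02]), 'qd': array([ 9.32568641e-04, -9.33931482e-05, -2.05401429e-03, -3.51361661e-04,
       -1.21108084e-04, -7.39803615e-04]), 'effort': array([ 3.29821614e-04, -5.31805229e+01, -3.52730477e+01,  7.07738986e-02,
        2.43594573e-02, -9.89643763e-05]), 'eef_pos': array([ 166.59528771, -524.01261219,  302.0983833 ]), 'eef_rot': array([-3.14045682e+00, -1.06575712e-04,  3.07785075e-01]), 'wrist_force': array([-0.35045362,  0.72207509, -0.09070019]), 'moment': array([-0.03281439,  0.01698956, -0.02998195]), 'finger_force': 0.0, 'finger_gap': 93.54004541694935} 78.39999999999999
top 362.6982952524321 cam pos [ 354. -255. 1155.]
upper_hole_1 0.9 [ 461.6 -166.7   68.7] [282. 218.]
upper_hole_1 0.83 [ 395.2 -255.2   73.8] [311. 240.]
lower_hole_1 0.96 [ 393.8 -259.5   48.6] [313. 241.]
lower_hole_1 0.81 [ 406.4 -754.6   49.2] [474. 237.]
lower_hole_1 0.8 [ 466.  -173.8   53.2] [285. 217.]
lower_hole_1 0.8 [ 471.  -659.5   49.4] [443. 216.]
carousel_ax
[... 763 characters left out ...]
641816158 cam pos [-536.  225. 1415.]
upper_hole_1 0.59 [ 394.2 -257.3   69.4] [337. 235.]
upper_hole_1 0.42 [643.   10.4  85.7] [244. 207.]
lower_hole_1 0.54 [ 392.4 -260.    51. ] [338. 238.]
carousel_axis 0.7 [581.7  16.7 140.5] [246. 209.]
crank_grip 0.73 [530.9  28.4 171.7] [246. 215.]
crank_grip 0.16 [645.   11.   82.7] [244. 207.]
pin_compartment 0.96 [644.2   9.8  81.8] [244. 208.]
pin_compartment 0.29 [580.3  18.6 141.1] [246. 210.]
slim_pin_a_centre 0.48 [588.8  81.8  75.7] [230. 225.]
lifting_screw_a_centre 0.4 [523.5 -11.   68.6] [261. 231.]
stopwatch 0.75 [398.2 176.3  -3.3] [223. 287.]
beaker 0.36 [532.   63.4  70.3] [240. 236.]
tape_roll 0.38 [ 423.5 -479.5    0.9] [385. 222.]
```

```bash
python3 -c "
import cv2,numpy as np
a=cv2.imread('pics/top1.png')[130:280,150:350]
b=cv2.imread('pics/scene1.png')[170:320,200:400]
cv2.imwrite('pics/c1.png',cv2.resize(a,(800,600),interpolation=cv2.INTER_CUBIC))
cv2.imwrite('pics/c2.png',cv2.resize(b,(800,600),interpolation=cv2.INTER_CUBIC))"
```

```text
(no output)
```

View pics/c1.png

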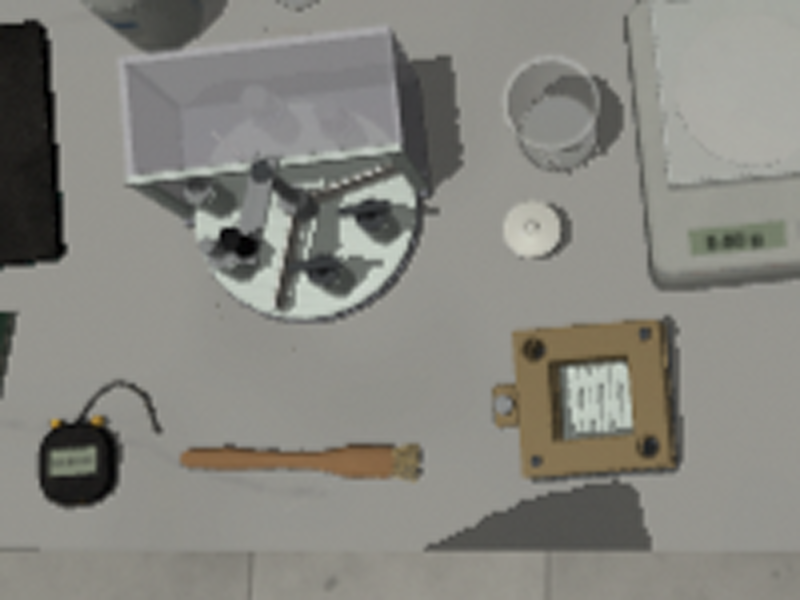

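View pics/c2.png

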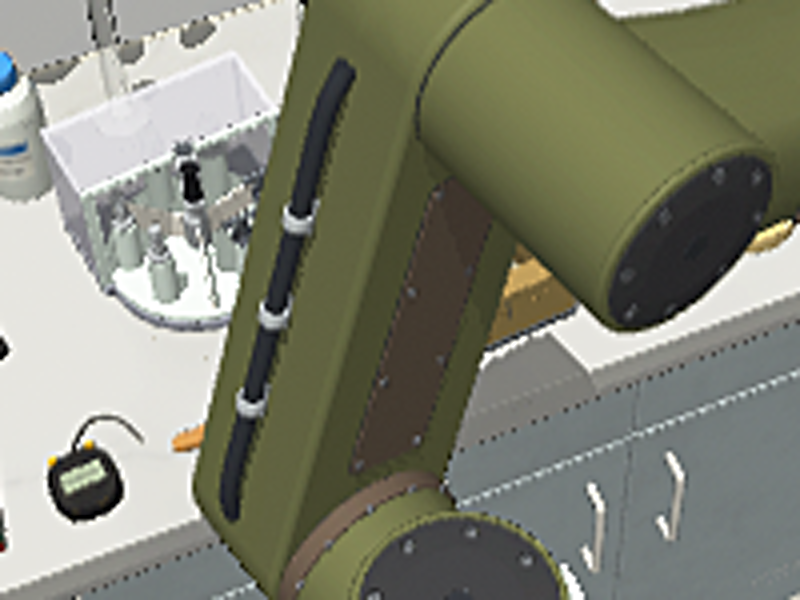

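View pics/top1.png

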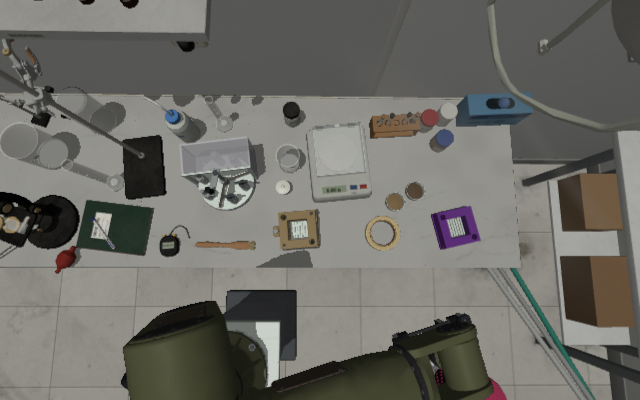

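Wide views: the brass box is at about px (297,229) in the top view, with its lug on the left. The purple look-alike at px (455,228) gets left alone. The carousel is at px (225,180), its crank at (209,190), and the cover is behind it. I'll look from close above the box next.

{"method": "send_rows", "body": {
  "series": [
    [[27,33,0],-1.2,-1],
    [[27,33,0],-1.2,-1],
    [[27,33,0],-1.2,-1],
    [[27,33,0],-1.2,-1],
    [[27,33,0],-1.2,-1],
    [[27,33,0],-1.2,-1],
    [[27,33,0],-1.2,-1],
    [[27,33,0],-1.2,-1],
    [[20,30,0],-1.0,-1],
    [[0,0,0],0,-1],
    [[0,0,0],0,-1]
  ]
}}

```text
clock: 2.5
eef_pos: [402.8, -229.9, 302.7]
eef_rot: [3.141, 0.0, 0.125]
wrist_force: [0.1, -0.7, -0.5]
finger_gap: 94.0
finger_force: 0.0
```

```bash
cat > box.py <<'E'
from h import *
import sys
print(read_state()["eef_pos"],read_state()["eef_rot"])
for n in sys.argv[2:]:
    p=camera(n); cv2.imwrite(f"pics/{n}{sys.argv[1]}.png",p["color"])
    print(n,p["fx"],"cam pos",np.linalg.inv(p["camera_from_world"])[:3,3].round())
    for t in ["upper_hole_1","lower_hole_1","carousel_axis","crank_grip","pin_compartment","align_pin_a_centre"]:
        for r in spot_point(t,p): 
            P=w(p,r["point"]); print(t,round(r["confidence"],2),P.round(1),px(p,P).round())
E
python3 box.py 2 wrist top scene
```

```text
[ 402.76081509 -229.89237997  302.70489067] [3.14139825e+00 2.40756935e-05 1.24618780e-01]
wrist 299.19470283008485 cam pos [ 480. -220.  384.]
upper_hole_1 0.87 [ 460.7 -169.8   65.9] [270. 127.]
upper_hole_1 0.78 [ 390.4 -256.4   68.9] [343. 202.]
upper_hole_1 0.61 [517.5  -9.7  68.1] [108.  45.]
lower_hole_1 0.92 [ 464.5 -176.9   50. ] [279. 123.]
lower_hole_1 0.63 [ 388.3 -258.4   47.9] [343. 199.]
carousel_axis 0.29 [383.6   8.8  -4.5] [138. 167.]
crank_grip 0.53 [ 391. -257.   69.] [344. 202.]
top 362.6982952524321 cam pos [ 354. -255. 1155.]
upper_hole_1 0.19 [582.3  83.4  70.1] [200. 178.]
lower_hole_1 0.97 [ 405.9 -754.    49.6] [474. 238.]
lower_hole_1 0.64 [ 470.9 -657.    50.1] [442. 216.]
lower_hole_1 0.16 [646.5   5.9  85.1] [225. 156.]
carousel_axis 0.77 [586.9  23.9 140.6] [214. 172.]
crank_grip 0.31 [381.5  14.6  -3.8] [226. 246.]
pin_compartment 0.83 [643.4   7.1  83. ] [225. 158.]
pin_compartment 0.33 [535.5  60.5  72.4] [207. 193.]
scene 471.1169641816158 cam pos [-536.  225. 1415.]
lower_hole_1 0.95 [ 469.  -658.3   52.3] [420. 191.]
lower_hole_1 0.9 [ 409.5 -749.1   54.5] [448. 194.]
lower_hole_1 0.54 [ 392.3 -257.5   50.8] [337. 238.]
carousel_axis 0.54 [ 392.  -260.9   49.5] [338. 238.]
```

View pics/wrist2.png

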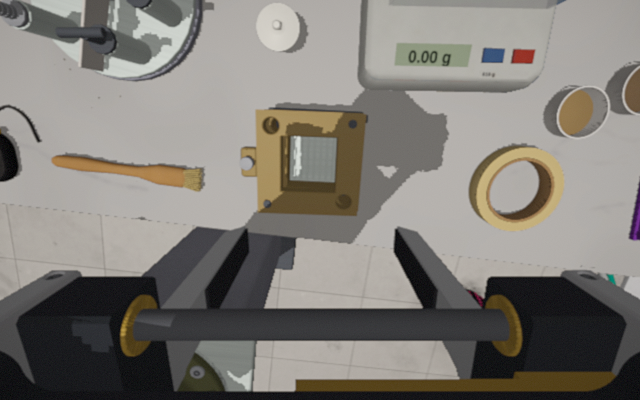

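Wrist view: brass box at px (310,160), with corner holes at (270,127) and (343,202). I'll go lower for an accurate measurement.

{"method": "send_rows", "body": {
  "series": [
    [[-10,5,-40],0,-1],
    [[-10,4,-40],0,-1],
    [[0,0,-20],0,-1],
    [[0,0,0],0,-1],
    [[0,0,0],0,-1]
  ]
}}

```text
clock: 4.05
eef_pos: [383.0, -221.4, 203.4]
eef_rot: [3.141, -0.0, 0.123]
wrist_force: [-0.0, -0.7, 1.4]
finger_gap: 94.0
finger_force: 0.0
```

```bash
python3 box.py 3 wrist wrist wrist| grep -v -e car -e pin -e crank; python3 -c "
from h import *
p=camera('wrist');cv2.imwrite('pics/w3.png',p['color'])
c=[px(p,P) for P in ([461,-169,70],[391,-256,70])]
t=[]
for u,v in c:
    u,v=int(u),int(v); print(u,v); t.append(cv2.resize(p['color'][v-25:v+25,u-25:u+25],(400,400),interpolation=cv2.INTER_CUBIC))
cv2.imwrite('pics/h3.png',np.hstack(t))
np.savez('p3.npz',**{k:p[k] for k in p if k!='shot'})
"
```

```text
[ 383.0001975  -221.37576444  203.44375664] [ 3.14126309e+00 -3.99619900e-04  1.22840413e-01]
wrist 299.19470283008485 cam pos [ 460. -212.  285.]
upper_hole_1 0.97 [ 388.6 -257.    69.3] [368. 218.]
upper_hole_1 0.62 [ 461.6 -172.3   66.6] [265. 105.]
lower_hole_1 0.95 [ 459.9 -175.4   50.1] [273. 108.]
lower_hole_1 0.61 [ 388.4 -259.3   46.9] [367. 210.]
wrist 299.19470283008485 cam pos [ 460. -211.  285.]
upper_hole_1 0.78 [ 460.4 -173.4   66.1] [267. 106.]
upper_hole_1 0.62 [ 393.7 -257.5   69.1] [370. 212.]
lower_hole_1 0.95 [ 390.4 -258.3   44.4] [366. 206.]
lower_hole_1 0.82 [ 461.3 -175.    49.6] [273. 106.]
wrist 299.19470283008485 cam pos [ 460. -211.  284.]
upper_hole_1 0.73 [ 462.7 -172.3   64.9] [266. 102.]
upper_hole_1 0.62 [ 391.2 -258.1   69.7] [371. 215.]
lower_hole_1 0.94 [ 466.7 -175.4   49.7] [274.  98.]
lower_hole_1 0.73 [ 389.9 -258.    47.8] [366. 208.]
259 104
368 215
```

View pics/h3.png

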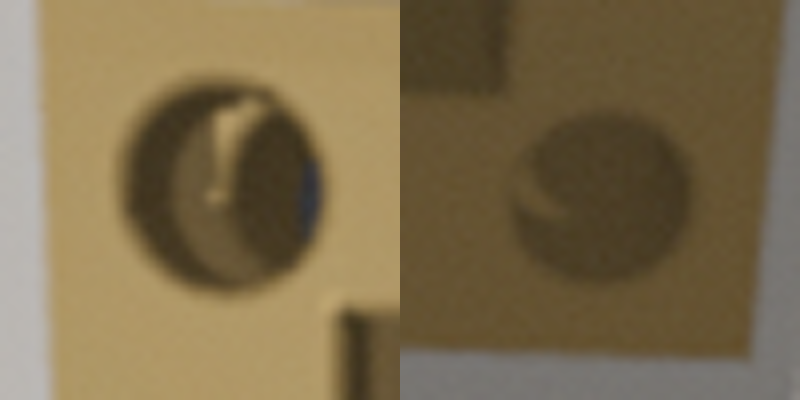

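```bash
python3 -c "
from h import *
p=np.load('p3.npz')
U1=atz(p,(261.4,101.8),70);U2=atz(p,(367.6,214.3),70);L1=atz(p,(273.4,102.3),50);L2=atz(p,(368.3,207.4),50)
for a in (U1,U2,L1,L2):print(a.round(1))
for a,b in ((U1,U2),(L1,L2)): d=(a-b)[:2]; print(np.hypot(*d),np.degrees(np.arctan2(d[1],d[0]))-45,(a+b)/2)
print(p['cx'],p['cy'],px(p,[383,-221,125]))
"
```

```text
[ 462.7 -170.3   70. ]
[ 391.6 -255.5   70. ]
[ 463.7 -175.4   50. ]
[ 391.2 -259.2   50. ]
110.89245691166623 5.1654807393622875 [ 427.13753709 -212.89628482   70.        ]
110.7713927201 4.153111699476881 [ 427.44375251 -217.28964014   50.        ]
320.7790884781705 197.65399710985744 [320.9609154  251.94672093]
```

Hole 1: upper mouth at px (261.4,101.8), lower mouth at (273.4,102.3). The upper half is shifted about 4.4 mm in y. Next is the crank.

{"method": "send_rows", "body": {
  "series": [
    [[5,20,40],0,-1],
    [[10,40,40],0,-1],
    [[18,45,27],0,-1],
    [[18,45,0],0,-1],
    [[18,45,0],0,-1],
    [[18,46,0],0,-1],
    [[0,0,0],0,-1],
    [[0,0,0],0,-1]
  ]
}}

```text
clock: 5.95
eef_pos: [466.5, 10.9, 301.6]
eef_rot: [3.142, 0.001, 0.125]
wrist_force: [0.4, 0.4, -0.2]
finger_gap: 93.8
finger_force: 0.0
```

```bash
python3 box.py 4 wrist top wrist | grep -v hole
```

```text
[466.54927335  10.91655201 301.56288594] [3.14155385e+00 5.14516134e-04 1.25113560e-01]
wrist 299.19470283008485 cam pos [544.  21. 383.]
carousel_axis 0.91 [581.2  18.4 136.9] [330.  63.]
carousel_axis 0.18 [ 650.7 -183.4   -5.4] [504.  42.]
crank_grip 0.57 [527.   25.3 173.2] [311. 138.]
top 362.6982952524321 cam pos [ 354. -255. 1155.]
crank_grip 0.81 [528.8  27.6 172.4] [208. 190.]
pin_compartment 0.81 [645.3   5.   81.6] [226. 157.]
wrist 299.19470283008485 cam pos [544.  20. 383.]
carousel_axis 0.94 [576.2  18.2 139.5] [328.  70.]
carousel_axis 0.19 [516.7  -8.3  66.3] [344. 144.]
crank_grip 0.84 [528.   24.2 175.1] [312. 137.]
align_pin_a_centre 0.26 [382.6  11.7  -6.9] [312. 233.]
```

View pics/wrist4.png

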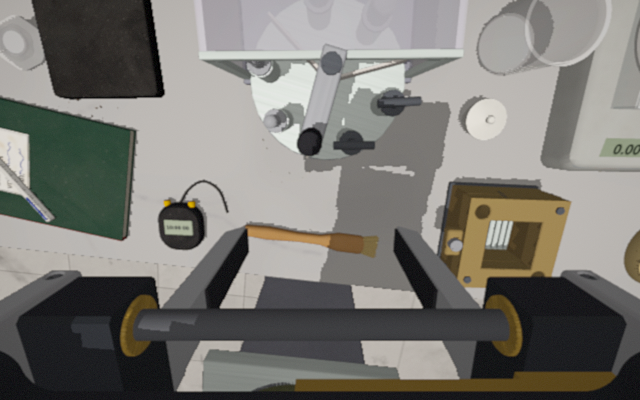

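```bash
python3 -c "
from h import *
p=camera('wrist')
for uv,z in (((310,142),185),((311,139),193),((333,60),148),((199,53),143),((464,51),143)): print(uv,z,atz(p,uv,z).round(1))
"
```

```text
(310, 142) 185 [525.2  24.8 185. ]
(311, 139) 193 [527.9  24.2 193. ]
(333, 60) 148 [582.   15.7 148. ]
(199, 53) 143 [575.4 113.9 143. ]
(464, 51) 143 [600.6 -78.9 143. ]
```

Cover yaw is about 7.4°, the axis (582.5,17), and the grip (527.5,25) at px (311,139). I'll grasp the crank grip lightly.

{"method": "send_rows", "body": {
  "series": [
    [[30,7,0],0,-1],
    [[31,7,0],0,-1],
    [[0,0,-20],0,-0.3],
    [[0,0,-26],0,0],
    [[0,0,0],0,1],
    [[0,0,0],0,1],
    [[0,0,0],0,1],
    [[0,0,0],0,1],
    [[0,0,0],0,1],
    [[0,0,0],0,1]
  ],
  "squeeze": 6
}}

```text
clock: 8.05
eef_pos: [527.6, 24.2, 256.3]
eef_rot: [3.141, -0.001, 0.123]
wrist_force: [-0.7, 0.0, 0.6]
finger_gap: 33.3
finger_force: 0.0
```

{"method": "send_rows", "body": {
  "series": [
    [[0,0,0],0,1],
    [[0,0,0],0,1],
    [[0,0,0],0,1]
  ]
}}

```text
clock: 8.35
eef_pos: [527.5, 24.2, 255.8]
eef_rot: [-3.142, 0.0, 0.123]
wrist_force: [-1.1, 0.9, 1.8]
finger_gap: 14.8
finger_force: 6.0
```

```bash
python3 -c "
import numpy as np
a0=171.7;A=np.array([582.5,17.]);prev=A+55.3*np.array([np.cos(np.radians(a0)),np.sin(np.radians(a0))])
N=24
for k in range(1,N+1):
    a=np.radians(a0+195.75*k/N);q=A+55.3*np.array([np.cos(a),np.sin(a)])
    d=np.round(q-prev,0);prev=prev+d;print([[int(d[0]),int(d[1]),0],0,1],end=', ')
    if k%12==0:print(prev)
"
```

```text
[[-1, -8, 0], 0, 1], [[1, -8, 0], 0, 1], [[2, -7, 0], 0, 1], [[2, -8, 0], 0, 1], [[4, -7, 0], 0, 1], [[5, -6, 0], 0, 1], [[5, -6, 0], 0, 1], [[7, -4, 0], 0, 1], [[6, -4, 0], 0, 1], [[8, -3, 0], 0, 1], [[7, -2, 0], 0, 1], [[8, 0, 0], 0, 1], [581.77922386 -38.01710208]
[[8, 0, 0], 0, 1], [[8, 2, 0], 0, 1], [[7, 3, 0], 0, 1], [[7, 3, 0], 0, 1], [[7, 5, 0], 0, 1], [[5, 5, 0], 0, 1], [[5, 7, 0], 0, 1], [[4, 6, 0], 0, 1], [[3, 8, 0], 0, 1], [[1, 7, 0], 0, 1], [[1, 8, 0], 0, 1], [[0, 8, 0], 0, 1], [637.77922386  23.98289792]
```

{"method": "send_rows", "body": {
  "series": [
    [[-1,-8,0],0,1],
    [[1,-8,0],0,1],
    [[2,-7,0],0,1],
    [[2,-8,0],0,1],
    [[4,-7,0],0,1],
    [[5,-6,0],0,1],
    [[5,-6,0],0,1],
    [[7,-4,0],0,1],
    [[6,-4,0],0,1],
    [[8,-3,0],0,1],
    [[7,-2,0],0,1],
    [[8,0,0],0,1]
  ]
}}

```text
clock: 9.55
eef_pos: [582.2, -38.5, 255.8]
eef_rot: [-3.141, 0.0, 0.123]
wrist_force: [-2.7, 7.8, 4.3]
finger_gap: 14.9
finger_force: 6.0
```

{"method": "send_rows", "body": {
  "series": [
    [[8,0,0],0,1],
    [[8,2,0],0,1],
    [[7,3,0],0,1],
    [[7,3,0],0,1],
    [[7,5,0],0,1],
    [[5,5,0],0,1],
    [[5,7,0],0,1],
    [[4,6,0],0,1],
    [[3,8,0],0,1],
    [[1,7,0],0,1],
    [[1,8,0],0,1],
    [[0,8,0],0,1]
  ]
}}

```text
clock: 10.75
eef_pos: [638.2, 23.3, 255.9]
eef_rot: [3.141, -0.001, 0.122]
wrist_force: [2.6, -2.4, 0.7]
finger_gap: 15.2
finger_force: 6.0
```

{"method": "send_rows", "body": {
  "series": [
    [[0,0,0],0,1],
    [[0,0,0],0,0],
    [[0,0,0],0,0],
    [[0,0,0],0,-0.3],
    [[0,0,25],0,-0.3],
    [[0,0,45],0,-0.3],
    [[-45,-2,20],0,-0.3],
    [[-48,-4,0],0,-0.3],
    [[-48,-5,0],0,-0.3],
    [[-35,-2,0],0,-0.3],
    [[0,0,0],0,-0.3]
  ]
}}

```text
clock: 11.85
eef_pos: [458.7, 10.0, 346.6]
eef_rot: [3.141, -0.001, 0.122]
wrist_force: [-0.2, -0.2, 0.8]
finger_gap: 61.0
finger_force: 0.0
```

```bash
cat > pins.py <<'E'
from h import *
import sys
print(read_state()["eef_pos"],read_state()["eef_rot"])
p=camera("wrist"); cv2.imwrite(f"pics/wrist{sys.argv[1]}.png",p["color"])
for t in ["carousel_axis","crank_grip","pin_compartment","align_pin_a_centre","slim_pin_a_centre"]:
    for r in spot_point(t,p): 
        P=w(p,r["point"]); print(t,round(r["confidence"],2),P.round(1),px(p,P).round())
E
python3 pins.py 5
```

```text
[458.66849315   9.99289851 346.56228146] [ 3.14137657e+00 -9.16625334e-04  1.22299475e-01]
carousel_axis 0.91 [576.   13.1 136.3] [333.  69.]
crank_grip 0.68 [518.4  37.8  69.6] [303. 128.]
pin_compartment 0.72 [517.4   9.6  77. ] [327. 132.]
align_pin_a_centre 0.7 [516.7  38.1  69.7] [303. 129.]
slim_pin_a_centre 0.77 [594.2 -50.1  72.8] [390.  67.]
```

View pics/wrist5.png

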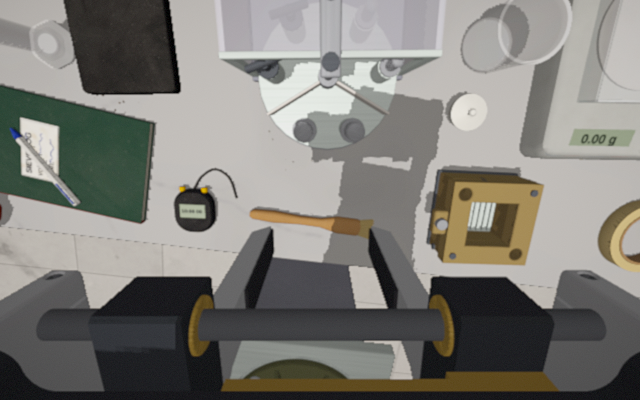

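The turn worked. The two thick round heads are at px (304,131) and (353,131), squarely in the open front. The slimmer ones near the cover, e.g. at (390,68), are not them. I'll go closer for the confirming crop.

{"method": "send_rows", "body": {
  "series": [
    [[0,0,-40],0,-0.3],
    [[0,0,-46],0,-0.3],
    [[0,0,0],0,-0.3],
    [[0,0,0],0,-0.3]
  ]
}}

```text
clock: 12.55
eef_pos: [462.1, 10.2, 260.6]
eef_rot: [-3.141, 0.001, 0.123]
wrist_force: [-0.5, 0.0, 0.7]
finger_gap: 61.1
finger_force: 0.0
```

```bash
python3 pins.py 6; python3 -c "
from h import *
p=camera('wrist'); np.savez('p6.npz',**{k:p[k] for k in p if k!='shot'})
c=px(p,[520,9,119]).astype(int);u,v=c;u0=max(u-70,0);v0=max(v-50,0);print(u0,v0)
cv2.imwrite('pics/c6.png',cv2.resize(p['color'][v0:v0+100,u0:u0+140],None,fx=5,fy=5,interpolation=cv2.INTER_CUBIC))"
```

```text
[462.14694654  10.23376858 260.57914306] [-3.14142172e+00  8.91514745e-04  1.22858730e-01]
pin_compartment 0.93 [518.    8.   74.4] [331. 140.]
pin_compartment 0.62 [593.  -48.6  73.4] [411.  57.]
align_pin_a_centre 0.92 [515.7  36.8  72.6] [299. 139.]
slim_pin_a_centre 0.75 [591.9 -45.3  74. ] [407.  58.]
262 92
```

View pics/c6.png

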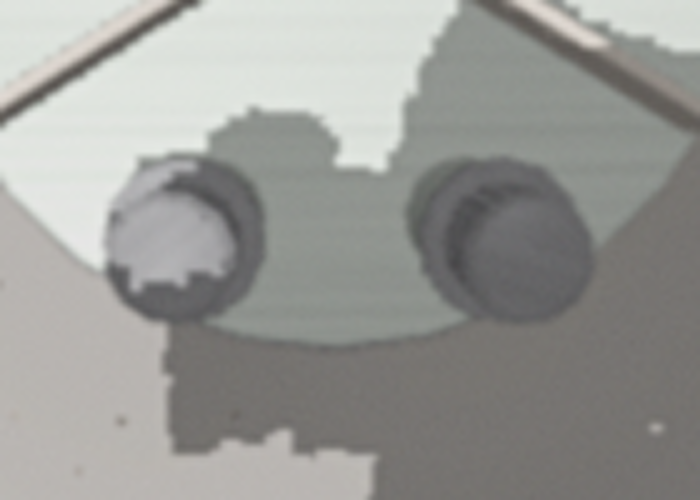

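The crop confirms two thick round heads with wide collars, with head tops centred at px (296,143) and (367,143). These are the alignment pins.

```bash
python3 -c "
from h import *
p=np.load('p6.npz')
a,b=[atz(p,u,119) for u in ((296,142.8),(367.2,143))]; print(a,b,np.hypot(*(a-b)[:2]),(a+b)/2)
a,b=[atz(p,u,85) for u in ((262+200/5,92+238/5),(262+490/5,92+240/5))]; print(a,b)
"
```

```text
[516.67388939  35.50726178 119.        ] [522.9576999  -16.67688653 119.        ] 52.561122604258 [519.81579464   9.41518763 119.        ]
[516.59089425  33.07959833  85.        ] [522.27644515 -15.78550586  85.        ]
```

{"method": "send_rows", "body": {
  "series": [
    [[30,-14,0],0,0.05],
    [[31,-14,0],0,0.05],
    [[0,0,-20],0,0.05],
    [[0,0,-20],0,0.05],
    [[0,0,-20],0,0.05],
    [[0,0,-14],0,0.05],
    [[0,0,0],0,1],
    [[0,0,0],0,1],
    [[0,0,0],0,1],
    [[0,0,0],0,1],
    [[0,0,0],0,1],
    [[0,0,0],0,1]
  ],
  "squeeze": 40
}}

```text
clock: 14.1
eef_pos: [522.9, -17.8, 186.8]
eef_rot: [3.141, -0.002, 0.123]
wrist_force: [-1.1, -0.1, 6.3]
finger_gap: 19.3
finger_force: 40.0
```

{"method": "send_rows", "body": {
  "series": [
    [[0,0,10],0,1],
    [[0,0,20],0,1],
    [[0,0,25],0,1],
    [[0,0,30],0,1],
    [[0,0,20],0,1],
    [[-14,-39,0],0,1],
    [[-15,-39,0],0,1],
    [[-15,-39,0],0,1],
    [[-15,-39,0],0,1],
    [[0,0,-20],0,1],
    [[0,0,-20],0,1],
    [[0,0,0],0,1]
  ]
}}

```text
clock: 15.3
eef_pos: [462.7, -173.7, 249.3]
eef_rot: [-3.14, 0.003, 0.122]
wrist_force: [0.1, 0.4, -2.1]
finger_gap: 19.5
finger_force: 40.0
```

```bash
python3 -c "
from h import *
s=read_state();print(s['eef_pos'],s['wrist_force'],s['finger_gap'])
p=camera('wrist'); np.savez('p7.npz',**{k:p[k] for k in p if k!='shot'})
cv2.imwrite('pics/c7.png',cv2.resize(p['color'][60:340,180:520],None,fx=2.2,fy=2.1,interpolation=cv2.INTER_CUBIC))"
```

```text
[ 462.66053918 -173.7142873   249.25150016] [ 0.06931857  0.36416352 -2.14823899] 19.51187203531454
```

View pics/c7.png

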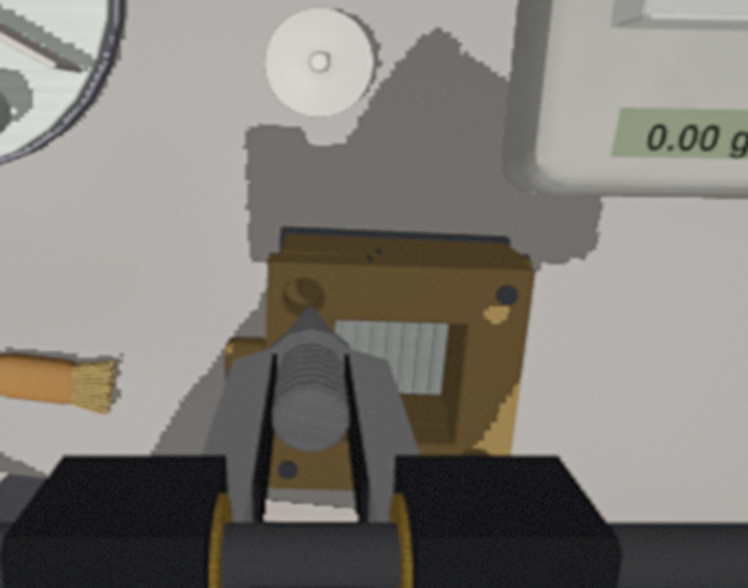

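The pin is held upright with its tip at px (322,207), just above hole 1, whose mouth is at (318,200). I'll check the offset.

```bash
python3 -c "
from h import *
p=np.load('p7.npz')
print(atz(p,(322.3,206.7),86.5),atz(p,(180+303/2.2,60+295/2.1),70))
print(px(p,[462.7,-173.7,86.5]),px(p,[462.7,-170.3,70]))"
```

```text
[ 463.5707801  -174.43708531   86.5       ] [ 463.76326869 -170.29172727   70.        ]
[321.31955675 207.563291  ] [317.5970233  201.59229887]
```

{"method": "send_rows", "body": {
  "series": [
    [[0,0,-8],0,1],
    [[0,0,-8],0,1],
    [[0,0,-8],0,1],
    [[0,0,-6],0,1],
    [[0,0,-6],0,1],
    [[0,0,-4],0,1],
    [[0,0,0],0,1]
  ]
}}

```text
clock: 16.05
eef_pos: [463.4, -173.6, 210.2]
eef_rot: [-3.141, 0.001, 0.123]
wrist_force: [-0.4, 2.1, -1.2]
finger_gap: 19.0
finger_force: 40.0
```

{"method": "send_rows", "body": {
  "series": [
    [[0,-0.5,-4],0,1],
    [[0,-0.5,-4],0,1],
    [[0,0,-4],0,1],
    [[0,0,0],0,1]
  ]
}}

```text
clock: 16.45
eef_pos: [463.5, -174.8, 198.2]
eef_rot: [-3.141, 0.0, 0.123]
wrist_force: [1.4, 0.7, -2.6]
finger_gap: 19.4
finger_force: 40.0
```

{"method": "send_rows", "body": {
  "series": [
    [[0,0,-4],0,1],
    [[0,0,-3],0,1],
    [[0,0,-2],0,1],
    [[0,0,0],0,1]
  ]
}}

```text
clock: 16.85
eef_pos: [463.5, -174.8, 189.5]
eef_rot: [-3.141, 0.0, 0.123]
wrist_force: [0.9, 0.9, -1.3]
finger_gap: 19.3
finger_force: 40.0
```

{"method": "send_rows", "body": {
  "series": [
    [[0,0,-2],0,1],
    [[0,0,-2],0,1],
    [[0,0,-2],0,1],
    [[0,0,0],0,1],
    [[0,0,0],0,1]
  ]
}}

```text
clock: 17.35
eef_pos: [463.5, -174.8, 183.7]
eef_rot: [-3.142, 0.0, 0.123]
wrist_force: [0.6, -0.0, -1.7]
finger_gap: 19.2
finger_force: 40.0
```

{"method": "send_rows", "body": {
  "series": [
    [[0,0,-2],0,1],
    [[0,0,-2],0,1],
    [[0,0,-2],0,1],
    [[0,0,0],0,1]
  ]
}}

```text
clock: 17.75
eef_pos: [463.6, -174.9, 177.5]
eef_rot: [3.141, 0.0, 0.123]
wrist_force: [1.6, -1.8, -2.6]
finger_gap: 19.2
finger_force: 40.0
```

{"method": "send_rows", "body": {
  "series": [
    [[0,0,-0.7],0,1],
    [[0,0,-0.5],0,1],
    [[0,0,0],0,1]
  ]
}}

```text
clock: 18.05
eef_pos: [463.6, -174.9, 176.8]
eef_rot: [3.141, -0.0, 0.123]
wrist_force: [0.8, -2.1, 2.1]
finger_gap: 19.3
finger_force: 40.0
```

{"method": "send_rows", "body": {
  "series": [
    [[0,0,-0.7],0,1],
    [[0,0,0],0,1],
    [[0,0,0],0,1]
  ]
}}

```text
clock: 18.35
eef_pos: [463.7, -174.9, 176.8]
eef_rot: [3.141, -0.001, 0.123]
wrist_force: [-2.6, 0.8, 11.4]
finger_gap: 18.8
finger_force: 40.0
```

{"method": "send_rows", "body": {
  "series": [
    [[0,0,0.5],0,0.05],
    [[0,0,0],0,0.05],
    [[0,0,0],0,0.05],
    [[0,0,0],0,0.05],
    [[0,0,10],0,0.05],
    [[0,0,40],0,0.05],
    [[0,0,33],0,0.05]
  ]
}}

```text
clock: 19.05
eef_pos: [463.5, -174.7, 261.4]
eef_rot: [-3.142, 0.0, 0.123]
wrist_force: [1.0, -0.1, -0.0]
finger_gap: 44.5
finger_force: 0.0
```

```bash
python3 -c "
from h import *
s=read_state();print(s['eef_pos'],s['wrist_force'])
for n in ('wrist','top'):
    p=camera(n)
    for t in ('upper_hole_1','lower_hole_1','align_pin_a_centre','align_pin_a'):
        for r in spot_point(t,p): print(n,t,round(r['confidence'],2),w(p,r['point']).round(1))
"
```

```text
[ 463.45590513 -174.72026131  261.37498239] [ 1.02405107 -0.12884566 -0.03144503]
wrist upper_hole_1 0.81 [ 460.9 -176.4   68.5]
wrist upper_hole_1 0.68 [ 389.2 -260.6   68.4]
wrist lower_hole_1 0.75 [592.3 -48.3  73.7]
wrist align_pin_a_centre 0.79 [516.   33.5  73.3]
wrist align_pin_a 0.64 [ 465.5 -171.8    8.9]
top upper_hole_1 0.58 [ 395.7 -260.8   73.3]
top upper_hole_1 0.23 [ 6.493e+02 -1.834e+02  6.000e-01]
top lower_hole_1 0.96 [ 471.  -658.3   49.3]
top lower_hole_1 0.95 [ 408.6 -752.9   44.7]
top lower_hole_1 0.65 [ 464.2 -175.9   54.9]
top align_pin_a_centre 0.39 [524.2  35.4  70. ]
top align_pin_a 0.49 [518.   38.8  24.3]
```

{"method": "send_rows", "body": {
  "series": [
    [[10,42,0],0,0.05],
    [[10,42,0],0,0.05],
    [[11,42,0],0,0.05],
    [[11,42,0],0,0.05],
    [[11,43,0],0,0.05],
    [[0,0,-20],0,0.05],
    [[0,0,-25],0,0.05],
    [[0,0,-20],0,0.05],
    [[0,0,-9.6],0,0.05],
    [[0,0,0],0,1],
    [[0,0,0],0,1],
    [[0,0,0],0,1]
  ]
}}

```text
clock: 20.75
eef_pos: [516.9, 36.2, 185.8]
eef_rot: [3.141, -0.002, 0.123]
wrist_force: [0.2, 0.0, 0.2]
finger_gap: 23.9
finger_force: 0.0
```

{"method": "send_rows", "body": {
  "series": [
    [[0,0,0],0,1],
    [[0,0,0],0,1],
    [[0,0,0],0,1]
  ]
}}

```text
clock: 21.05
eef_pos: [516.9, 36.2, 185.7]
eef_rot: [3.141, -0.002, 0.123]
wrist_force: [-0.2, -0.9, 6.6]
finger_gap: 19.2
finger_force: 40.0
```

{"method": "send_rows", "body": {
  "series": [
    [[0,0,10],0,1],
    [[0,0,20],0,1],
    [[0,0,25],0,1],
    [[0,0,30],0,1],
    [[0,0,20],0,1],
    [[-18,-42,0],0,1],
    [[-18,-42,0],0,1],
    [[-18,-42,0],0,1],
    [[-18,-42,0],0,1],
    [[-18,-42,0],0,1],
    [[-18,-42,0],0,1],
    [[-18,-44,0],0,1]
  ]
}}

```text
clock: 22.25
eef_pos: [389.4, -261.1, 290.5]
eef_rot: [3.141, -0.0, 0.123]
wrist_force: [1.6, -0.6, -2.0]
finger_gap: 19.5
finger_force: 40.0
```

{"method": "send_rows", "body": {
  "series": [
    [[0,0,-20],0,1],
    [[0,0,-20],0,1],
    [[0,0,0],0,1],
    [[0,0,0],0,1]
  ]
}}

```text
clock: 22.65
eef_pos: [390.7, -259.7, 250.6]
eef_rot: [-3.142, -0.0, 0.123]
wrist_force: [-0.6, 0.3, -1.5]
finger_gap: 19.2
finger_force: 40.0
```

```bash
python3 -c "
from h import *
s=read_state();print(s['eef_pos'],s['wrist_force'],s['finger_gap'])
p=camera('wrist'); np.savez('p8.npz',**{k:p[k] for k in p if k!='shot'})
print(px(p,[391,-260,70]),px(p,np.r_[s['eef_pos'][:2],88]))
cv2.imwrite('pics/c8.png',cv2.resize(p['color'][70:250,230:430],(800,600),interpolation=cv2.INTER_CUBIC))"
```

```text
[ 390.68307825 -259.68949642  250.5874409 ] [-0.61022563  0.27322987 -1.47462859] 19.169944065659895
[321.30928104 201.94892192] [320.95196868 208.22447992]
```

View pics/c8.png

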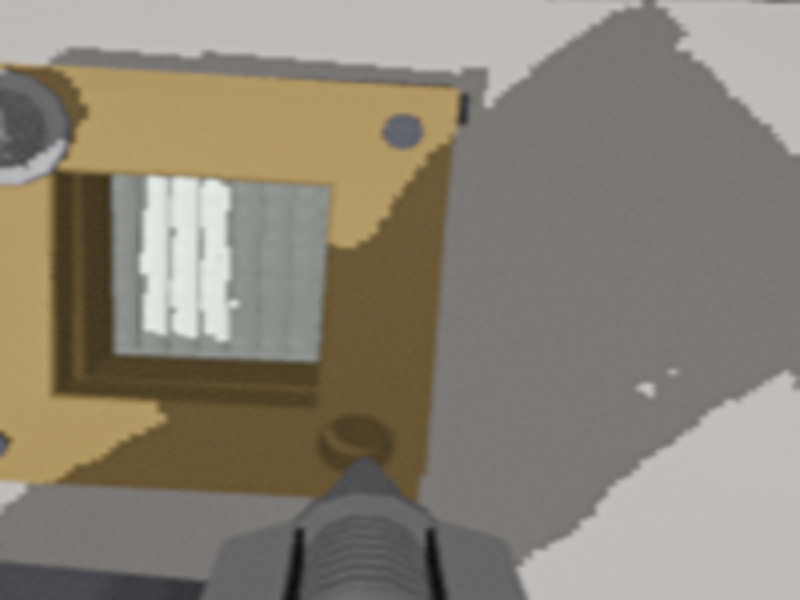

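Hole 2's mouth is at px (319,204) and the tip at (321.5,208), within the taper's capture range. Pin 1 stands home at top left. Now I'll lower pin 2.

{"method": "send_rows", "body": {
  "series": [
    [[-0.3,0.3,-8],0,1],
    [[0,0,-8],0,1],
    [[0,0,-8],0,1],
    [[0,0,-6],0,1],
    [[0,0,-6],0,1],
    [[0,0,-4],0,1],
    [[0,0,0],0,1]
  ]
}}

```text
clock: 23.4
eef_pos: [390.1, -259.4, 209.2]
eef_rot: [-3.141, 0.001, 0.123]
wrist_force: [0.1, -0.5, -0.8]
finger_gap: 18.9
finger_force: 40.0
```

{"method": "send_rows", "body": {
  "series": [
    [[0,0,-4],0,1],
    [[0,0,-4],0,1],
    [[0,0,-4],0,1],
    [[0,0,-3],0,1],
    [[0,0,0],0,1]
  ]
}}

```text
clock: 23.9
eef_pos: [390.2, -259.4, 194.3]
eef_rot: [-3.141, 0.0, 0.123]
wrist_force: [0.8, 2.0, -2.7]
finger_gap: 19.6
finger_force: 40.0
```

{"method": "send_rows", "body": {
  "series": [
    [[0,0,-2],0,1],
    [[0,0,-2],0,1],
    [[0,0,-2],0,1],
    [[0,0,0],0,1]
  ]
}}

```text
clock: 24.3
eef_pos: [390.2, -259.4, 188.5]
eef_rot: [-3.141, 0.0, 0.123]
wrist_force: [-0.2, 1.7, -2.2]
finger_gap: 19.6
finger_force: 40.0
```

{"method": "send_rows", "body": {
  "series": [
    [[0,0,-2],0,1],
    [[0,0,-2],0,1],
    [[0,0,-1],0,1],
    [[0,0,0],0,1]
  ]
}}

```text
clock: 24.7
eef_pos: [390.3, -259.6, 183.7]
eef_rot: [3.141, -0.0, 0.123]
wrist_force: [1.1, 0.3, -2.5]
finger_gap: 19.3
finger_force: 40.0
```

{"method": "send_rows", "body": {
  "series": [
    [[0,0,-2],0,1],
    [[0,0,-2],0,1],
    [[0,0,-2],0,1],
    [[0,0,0],0,1]
  ]
}}

```text
clock: 25.1
eef_pos: [390.4, -259.7, 177.7]
eef_rot: [3.141, -0.001, 0.123]
wrist_force: [4.7, -3.0, -2.7]
finger_gap: 19.5
finger_force: 40.0
```

{"method": "send_rows", "body": {
  "series": [
    [[0.3,-0.2,-1],0,1],
    [[0,0,-1],0,1],
    [[0,0,-0.6],0,1],
    [[0,0,0],0,1]
  ]
}}

```text
clock: 25.5
eef_pos: [390.8, -259.8, 175.7]
eef_rot: [3.141, -0.001, 0.123]
wrist_force: [1.9, 0.6, 5.8]
finger_gap: 19.5
finger_force: 40.0
```

Contact, home. I'll press slightly, release, retract, and look.

{"method": "send_rows", "body": {
  "series": [
    [[0,0,-0.6],0,1],
    [[0,0,0],0,1],
    [[0,0,0.7],0,0.05],
    [[0,0,0],0,0.05],
    [[0,0,0],0,0.05],
    [[0,0,0],0,0.05],
    [[0,0,10],0,0.05],
    [[0,0,30],0,0.05],
    [[-20,10,40],0,0.05],
    [[-20,10,30],0,0.05],
    [[0,0,0],0,0.05],
    [[0,0,0],0,0.05]
  ]
}}

```text
clock: 26.7
eef_pos: [350.5, -239.7, 286.0]
eef_rot: [3.14, -0.001, 0.123]
wrist_force: [0.7, -0.2, 0.8]
finger_gap: 44.4
finger_force: 0.0
```

```bash
python3 -c "
from h import *
p=camera('wrist');u,v=px(p,[427,-217,80]).astype(int);print(u,v)
for t in ('align_pin_a','upper_hole_1'):
    for r in spot_point(t,p): print(t,round(r['confidence'],2),w(p,r['point']).round(1))
v0=max(v-90,0);u0=max(u-120,0)
cv2.imwrite('pics/c9.png',cv2.resize(p['color'][v0:v0+180,u0:u0+240],(800,600),interpolation=cv2.INTER_CUBIC))"
```

```text
306 113
align_pin_a 0.9 [ 385.5 -258.8   11.5]
align_pin_a 0.89 [ 465.  -175.    13.9]
align_pin_a 0.44 [381.6  11.7  -2.3]
upper_hole_1 0.88 [ 391.5 -259.    71.8]
upper_hole_1 0.55 [ 462.7 -177.    67.6]
upper_hole_1 0.25 [ 464.5 -175.1   63.6]
```

View pics/c9.png

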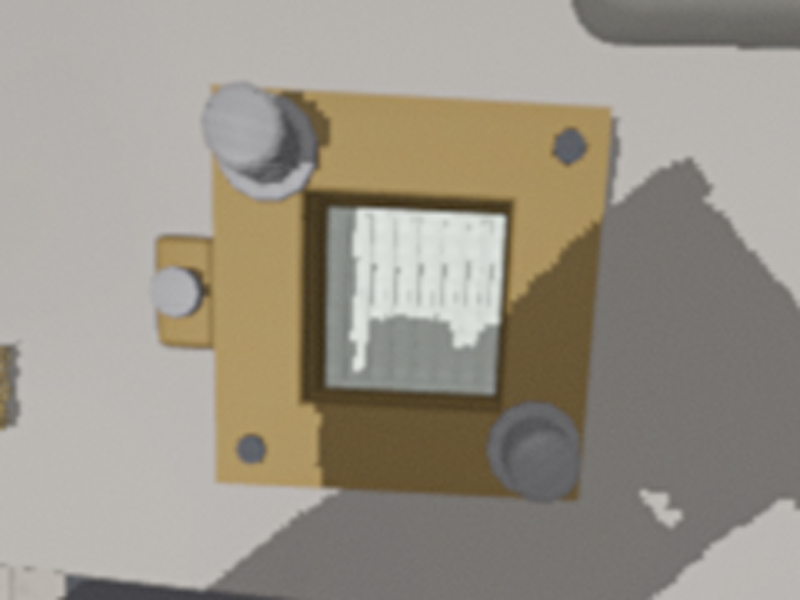

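Both pins stand upright, at crop px (245,130) and (535,450), with collars down on the upper half, and the halves are in line. The gripper is clear.

```bash
python3 -c "
from cell import sign_off
print(sign_off())"
```

```text
the job is handed in; nothing more can be done
None
```

Both alignment pins are fully home and let go in the corner holes, with the upper half drawn into line over the lower one; the job is handed in, done at about 27 s of the 67 s allowed.

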